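# Tip two parts crates to find the stamped one and push it to dispatch

## Task

One of the two wooden crates behind the low aluminium strip has a black ring stamped on its underside. Pushing with the fingers and never lifting a crate, tip first the crate on the robot's left and then the one on its right: push each towards the robot so it rocks up on its near bottom edge against the strip to 50 degrees or more, keep it there for a moment so that its underside shows from the front, and let it back down flat. Then push the stamped crate away from the robot along the bench until the whole of its far bottom edge lies on the dark steel dispatch line, and leave the other crate and everything else where they stand.

Things in the scene. Friction and masses are not known exactly. Their poses are not given: they have to be found in the camera images.
- crate_marked: The crate WITH the stamp underneath (black ring 84 mm across with a bar), left or right. Open wooden crate 140 deep (x) x 130 wide (y) x 100 mm high, walls 7 mm, 0.5 kg with six steel bushes fixed in its bottom 31 mm. Origin: centre of its underside; x away from the robot, z up. Starts flat, 4 to 12 mm beyond the heel strip, square to it within 2 degrees.
- crate_plain: The crate WITHOUT a stamp, otherwise like crate_marked. Either crate, pushed towards the robot high on its far face (70 mm up, some 5 N), slides to the strip, catches it and tips; its far face rises, so the fingertip must rise along. Moved back, the fingertip lets it down by its own weight. Beyond about 65 degrees it topples. Mass and friction vary.
- crate_marked_heel (a point): Middle of the near bottom edge of crate_marked: 70 mm to -x of its origin, at underside level; this edge stays on the bench when the crate is tipped (it creeps up to 10 mm away from the strip).
- crate_plain_heel (a point): Middle of the near bottom edge of crate_plain: 70 mm to -x of its origin, at underside level; this edge stays on the bench when the crate is tipped (it creeps up to 10 mm away from the strip).
- crate_marked_front_left (a point): Left end of the far bottom edge of crate_marked: (70, 65, 0) mm from its origin in its own axes.
- crate_marked_front_right (a point): Right end of the far bottom edge of crate_marked: (70, -65, 0) mm from its origin in its own axes.
- heel_strip: Aluminium strip fixed to the bench on the robot's side of the crates, 6 mm high, 18 mm deep, 520 mm long. Origin: middle of its far edge at bench level (the face the crates catch on); x points away from the robot towards the crates, y along it to the left. The left crate is about 145 mm to +y of the origin, the right about 145 mm to -y.
- dispatch_line: Flat dark steel strip flush in the bench beyond the crates, 40 mm wide (its x), 700 mm long (its y). Origin: its centre at bench level; x points away from the robot.
- screw_jar: Bystander: jar, 44 mm across, 75 mm high, standing between the crates; origin under its centre.
- solder_spool: Bystander: spool of solder, 54 mm across, 40 mm high, standing beyond the jar, midway between the paths of the two crates; origin under its centre.
- mug: Bystander: white mug, 80 mm across, 90 mm high, left of the crates; origin under its centre.
- screwdriver: Bystander: screwdriver lying right of the crates.
- tape_roll: Bystander: roll of black tape lying flat far left of the crates, 84 mm across, 24 mm high; origin under its centre.
- transformer: Bystander: small transformer far right of the crates, 50 x 60 x 52 mm; origin under its centre.
Things that resemble listed ones, but are neither listed nor needed, are in the scene too. Leave any orange look-alike of the crate_plain alone. Leave any pink look-alike of the crate_marked alone.

How it is judged:
By the outcome, as a careful person would: the job done as asked, in the order asked, and still so for the second after the job is handed in, with the robot touching nothing.
It also fails if it takes over 72 s, if anything falls off the work surface, if the arm or the gripper's body presses on something with over 40 N, if the wrist force passes 120 N, or if a joint passes its speed limit or range.

## Robot

A 7-joint arm with a two-finger parallel gripper is mounted at the origin on the work surface. World frame = base frame: x ahead of the robot, y to its left, z up, the work surface at z = 0. Lengths are in m, angles in rad, forces in N, time in s.
With the tool pointing down it reaches from about 0.425 to 0.95 m from the base axis. Payload 4.7 kg.
Tool frame: the origin (TCP) lies at the very end of the fingers, on their centre line; the grasp point (between the pads) lies 19 mm behind it; z points along the fingers, y is the line along which they close (so a half turn about z gives the same grasp; the last joint's range is limited). The gripper opens to 87 mm and grips with 3 to 60 N. Pads are 19 mm wide; open, the fingers measure 117 mm over their backs; the gripper's body (75 mm by 190 mm) begins 51 mm behind the grasp point.
Start: joints at [-1.369, 0.469, -0.049, 1.532, 0.024, 1.141, -0.082], TCP at [0.154, 0.657, 0.223] pointing down, gripper open.
Joint ranges: [-2.59, 2.59], [-0.33, 1.99], [-1.39, 1.29], [0.1, 2.45], [-1.04, 4.18], [0.21, 1.99], [-2.66, 2.66]. Speed limits (rad/s): [2.57, 2.57, 3.14, 3.14, 3.14, 3.14, 3.14].

## Interface

Orientations are given as a rotation vector (axis times angle).
In Python, from cell import robot gives the robot as it stands.
- The arm moves only by the tool drive_tool, never from a script. Its argument "targets" is a list that holds one entry, the list of rows, each a list of 4 numbers: the shift along the tool's x, y, z as a fraction of full scale, then the turn about the tool's z as a fraction of full scale. A call has 1 to 20 rows; each row shifts and turns the commanded pose from where the row before left it, along the tool's axes as they then stand; what a row does not reach is not made up. Full scale, the value 1, is 50 cm for a shift and 180 degrees for a turn. A row lasts 1/10 s, in which the tool goes at most 50 mm and 8.59 degrees, less where a joint would pass 70% of its speed; a pose out of reach is approached as far as the arm can. A call with a number of a shift or a turn outside -1 to 1 is refused whole. A call with a gripper value outside its range is refused whole. "hand" is the gripper's target within -1 to 1 (fully open at 1, half-way at 0, shut at -1), set as the call begins (left out, the last holds). The fingers move at their own pace and stop on an object; "newtons" is the grip in N (left out, the last holds). Time passes only in rows, so rows that do not move let the fingers close. It gives the time, the measured TCP pose, the force, the opening and the grip force at its end, in the units of the state.
- robot.observe(): the state, without advancing time (a new reading comes with each control period).
- robot.read_camera(name): name is "scene" or "side" or "wrist"; returns the picture (480x640x3 uint8, red, green, blue); there is no depth.
- robot.calibration(name): a dict with "mtx" (3x3 intrinsics, pixels), "R" (3x3) and "t" (3): a world point X has camera coordinates R X + t; the wrist camera has in their place "tool_from_camera" (4x4, takes a point from camera to tool coordinates, whose origin is the TCP and whose axes are the flange's). Camera axes: x right, y down, z forward; pixel columns grow to the right and rows downward; lengths in m; the calibration is good to about 2 mm. A picture is of the moment at which its call begins: read the wrist's pose just before it. calibration takes no time and is no camera call.
- robot.hand_in(): hands the job in; it is judged then, once.
Trained networks look in the newest picture that a camera, given by its name, has taken for a name from the list of things; names that differ only in an ending like _2 or _b are one class to them, and where a whole thing is asked for, a point or a joint stands for the part that bears it (a point fixed in the world has none). Each returns a list of dicts, best first, with "conf" (0 to 1); they miss things now and then, are a little off and sometimes report something else, mostly with a low value. They report only what shows in the picture. A call takes as long as a camera call. They do not tell look-alikes from the thing itself.
- robot.boxes_of(camera, query): "uv" ([column, row] in pixels, amid what is visible of it).
- robot.regions_of(camera, query): "pixels" (480x640 bool, what is visible of it) and "uv" ([column, row] in pixels, amid what is visible of it).
The state is a dict: "time": time; "joint_positions": joint angles; "joint_velocities": joint speeds; "effort": joint torques, N m; "tcp_pos": TCP position; "ee_rot": TCP orientation; "contact_force": force on the tool from outside, world axes, zero at the start; "wrist_torque": the same for the moment, N m; "opening": finger opening in m; "grasp_force": force on a finger pad.
Only numpy, scipy, OpenCV 4.12 (cv2) and the standard library are available. Lean on these libraries where they do the work, as an engineer would, in place of code of your own. Each camera call takes 0.05 s, during which the arm holds its last target. There are 200 camera calls.

## Working session

There is one attempt and no reset: what is moved stays moved. The work goes in short steps, Python scripts to look and compute and a tool call to move; the robot and the scene stay as the last step left them, time stands still between calls to the robot, and variables do not carry over. Pictures are saved under pics/ and viewed, at most 10 in all, crops included, and the job is handed in when it is done.

Besides the shell and the picture viewer there is one more tool, called after "Call:" by a JSON object that holds its "method" and its "body". drive_tool: Moves the arm, as the interface text tells. Its arguments: {"type":"object","properties":{"targets":{"type":"array"},"hand":{"type":"number"},"newtons":{"type":"number"}},"required":["targets"]}

```bash
ls; mkdir -p pics; python3 - <<'E'
from cell import robot
import cv2,numpy as np
s=robot.observe();print({k:np.round(v,3) for k,v in s.items()})
for n in ["scene","side"]:
    im=robot.read_camera(n);cv2.imwrite(f"pics/{n}0.png",im[:,:,::-1])
    c=robot.calibration(n);print(n,np.round(c["mtx"],1),np.round(c["R"],3),np.round(c["t"],3), np.round(-c["R"].T@c["t"],3))
print(robot.calibration("wrist"))
E
```

```text
pics
{'time': np.float64(0.0), 'joint_positions': array([-1.369,  0.469, -0.049,  1.534,  0.024,  1.141, -0.082]), 'joint_velocities': array([ 0.   , -0.001, -0.001,  0.002,  0.   , -0.001,  0.   ]), 'effort': array([ 0.0000e+00, -5.0798e+01, -8.0000e-02, -2.3615e+01, -6.1000e-02,
        3.8000e-02,  0.0000e+00]), 'tcp_pos': array([0.154, 0.657, 0.222]), 'ee_rot': array([-3.620e-01, -3.121e+00,  3.000e-03]), 'contact_force': array([ 1.487, -0.152,  0.126]), 'wrist_torque': array([ 0.017, -0.036,  0.017]), 'grasp_force': np.float64(0.0), 'opening': np.float64(0.087)}
scene [[610.1   0.  319.4]
 [  0.  610.1 234.3]
 [  0.    0.    1. ]] [[-0.386  0.922  0.003]
 [ 0.785  0.331 -0.523]
 [-0.484 -0.2   -0.852]] [ 0.169 -0.337  1.754] [1.178 0.306 1.318]
side [[492.7   0.  317.6]
 [  0.  492.7 248.7]
 [  0.    0.    1. ]] [[ 0.855 -0.519 -0.009]
 [-0.397 -0.642 -0.656]
 [ 0.334  0.565 -0.755]] [-0.385  0.202  0.946] [ 0.093 -0.604  0.843]
{'mtx': array([[353.82631943,   0.        , 313.24823114],
       [  0.        , 353.82631943, 236.33967741],
       [  0.        ,   0.        ,   1.        ]]), 'tool_from_camera': array([[-9.87425303e-04, -9.63404218e-01, -2.68050997e-01,
         7.31594818e-02],
       [ 9.99999506e-01, -9.80904641e-04, -1.58242825e-04,
        -1.53386160e-03],
       [-1.10480662e-04, -2.68051021e-01,  9.63404711e-01,
        -1.62040443e-01],
       [ 0.00000000e+00,  0.00000000e+00,  0.00000000e+00,
         1.00000000e+00]])}
```

View pics/scene0.png

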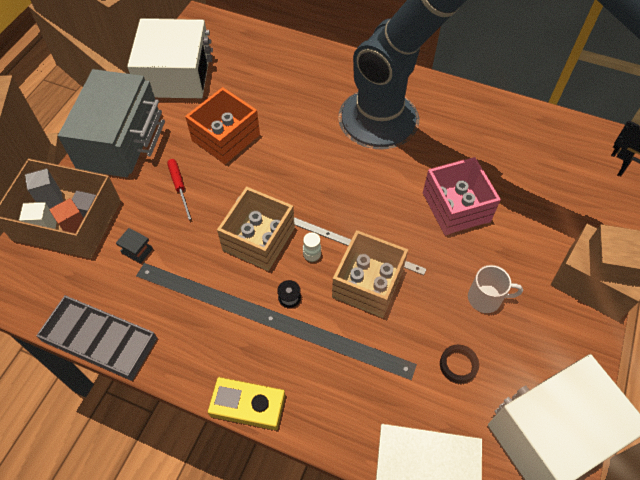

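View pics/side0.png

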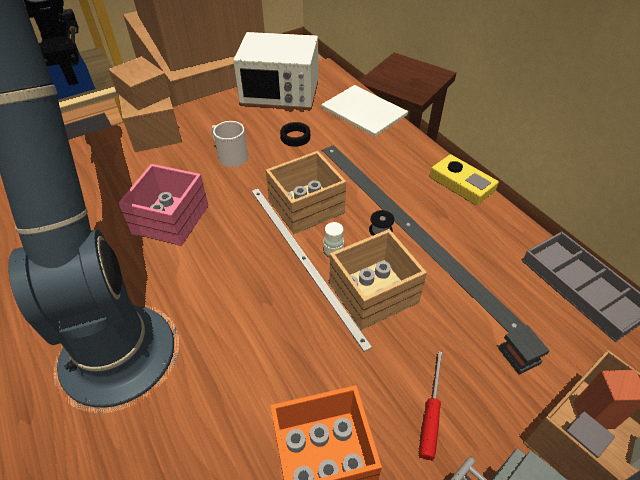

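The two plain wooden crates sit in the scene view at (369,273), robot's left, and (257,228), robot's right. The orange (223,125) and pink (462,195) boxes are look-alikes. The strip runs from (297,220) to (424,270), with the dispatch line beyond it. Next I fit the poses.

```bash
cat > h.py <<'E'
from cell import robot
import cv2,numpy as np
from scipy.optimize import minimize
C={n:robot.calibration(n) for n in("scene","side")}
def ground(n,uv,z=0):
    c=C[n];uv=np.atleast_2d(np.asarray(uv,float))
    d=np.c_[uv,np.ones(len(uv))]@np.linalg.inv(c["mtx"]).T@c["R"]
    o=-c["R"].T@c["t"]
    return (o+d*((z-o[2])/d[:,2])[:,None])[:,:2]
def proj(n,X):
    c=C[n];p=(np.asarray(X)@c["R"].T+c["t"])@c["mtx"].T
    return p[:,:2]/p[:,2:]
B=np.array([[sx*.07,sy*.065,z] for sx in(-1,1) for sy in(-1,1) for z in(0,.1)])
def hullmask(n,p):
    X=B.copy();c,s=np.cos(p[2]),np.sin(p[2])
    X[:,0]=p[0]+c*B[:,0]-s*B[:,1];X[:,1]=p[1]+s*B[:,0]+c*B[:,1]
    m=np.zeros((480,640),np.uint8)
    cv2.fillConvexPoly(m,cv2.convexHull(np.round(proj(n,X)*16).astype(np.int32)),1,cv2.LINE_8,4)
    return m>0
def fit(masks,p0):
    def cost(p): return sum((hullmask(n,p)^m).sum()/m.sum() for n,m in masks.items())
    best=None
    for a in(-.06,0,.06):
        p=np.array(p0)+[0,0,a]
        r=minimize(cost,p,method="Nelder-Mead",options=dict(initial_simplex=p+np.vstack([np.zeros(3),np.diag([.01,.01,.06])]),xatol=1e-4,fatol=1e-4))
        if best is None or r.fun<best.fun:best=r
    return best.x,best.fun
def look(n,q):
    return robot.regions_of(n,q)
E
python3 - <<'E'
from h import *
names=["crate_marked","crate_plain","heel_strip","dispatch_line","screw_jar","solder_spool","mug","screwdriver","tape_roll","transformer"]
R={}
for n in("scene","side"):
    robot.read_camera(n)
    for q in names:
        if n=="side" and q in names[4:]: continue
        R[n,q]=look(n,q)
        print(n,q,[(np.round(d["uv"]).tolist(),round(d["conf"],2),int(d["pixels"].sum()),ground(n,d["uv"]).round(3)[0].tolist()) for d in R[n,q]])
        if q in("heel_strip","dispatch_line") and R[n,q]:
            m=R[n,q][0]["pixels"];vv,uu=np.nonzero(m)
            print(cv2.minAreaRect((ground(n,np.c_[uu,vv],0)*1000).astype(np.float32)))
import pickle;pickle.dump(R,open("R.pkl","wb"))
print(robot.observe()["time"])
E
```

```text
scene crate_marked [([460.0, 196.0], 0.92, 4079, [0.176, 0.294]), ([371.0, 272.0], 0.74, 4169, [0.481, 0.155])]
scene crate_plain [([259.0, 230.0], 0.81, 4131, [0.477, -0.149]), ([224.0, 126.0], 0.75, 3559, [0.201, -0.394]), ([370.0, 274.0], 0.46, 4212, [0.488, 0.155])]
scene heel_strip [([332.0, 235.0], 0.89, 525, [0.42, 0.027])]
((423.4319763183594, 97.50558471679688), (354.4699401855469, 20.673643112182617), 88.29042053222656)
scene dispatch_line [([278.0, 320.0], 0.65, 4686, [0.685, -0.001])]
((686.1539916992188, -20.00518798828125), (42.6059455871582, 698.6072387695312), 1.098110318183899)
scene screw_jar [([311.0, 249.0], 0.87, 394, [0.477, -0.005]), ([369.0, 273.0], 0.17, 4256, [0.486, 0.151])]
scene solder_spool [([370.0, 271.0], 0.17, 4273, [0.479, 0.152])]
scene mug [([489.0, 288.0], 0.85, 1634, [0.411, 0.432]), ([370.0, 276.0], 0.46, 4353, [0.493, 0.156])]
scene screwdriver [([172.0, 172.0], 0.68, 327, [0.402, -0.446])]
scene tape_roll [([461.0, 355.0], 0.78, 776, [0.602, 0.416])]
scene transformer [([134.0, 246.0], 0.83, 800, [0.642, -0.417]), ([172.0, 173.0], 0.73, 313, [0.406, -0.445])]
side crate_marked [([160.0, 201.0], 0.92, 5136, [0.215, 0.367]), ([307.0, 191.0], 0.55, 4717, [0.545, 0.207])]
side crate_plain [([373.0, 275.0], 0.67, 6269, [0.53, -0.101]), ([326.0, 441.0], 0.59, 8238, [0.255, -0.35])]
side heel_strip [([314.0, 274.0], 0.78, 1564, [0.421, -0.03])]
((425.0893249511719, 19.873382568359375), (525.3777465820312, 20.452821731567383), 88.03861999511719)
side dispatch_line [([431.0, 246.0], 0.67, 3681, [0.689, -0.102])]
((688.0546875, -14.891204833984375), (42.23956298828125, 690.5836791992188), 1.2303824424743652)
0.9
```

```bash
python3 - <<'E'
from h import *
import pickle;R=pickle.load(open("R.pkl","rb"))
L={"scene":R["scene","crate_marked"][1]["pixels"],"side":R["side","crate_marked"][1]["pixels"]}
Rr={"scene":R["scene","crate_plain"][0]["pixels"],"side":R["side","crate_plain"][0]["pixels"]}
for nm,m,p0 in(("L",L,[.51,.14,0]),("R",Rr,[.51,-.14,0])):
    for k in(["scene","side"],["scene"],["side"]):
        p,f=fit({a:m[a] for a in k},p0);print(nm,k,p[:2].round(4),np.degrees(p[2]).round(2),round(f,3))
# strip top plane
for n in("side","scene"):
    m=R[n,"heel_strip"][0]["pixels"];vv,uu=np.nonzero(m)
    print(n,cv2.minAreaRect((ground(n,np.c_[uu,vv],.006)*1000).astype(np.float32)))
for n,z in(("scene",.0375),):
    print("jar",ground(n,R[n,"screw_jar"][0]["uv"],.0375).round(3),"mug",ground(n,R[n,"mug"][0]["uv"],.045).round(3),"spool",ground(n,[289,293],.02).round(3))
E
```

```text
L ['scene', 'side'] [0.5135 0.1589] -1.39 0.075
L ['scene'] [0.512  0.1594] 0.65 0.051
L ['side'] [0.5138 0.1589] -1.94 0.013
R ['scene', 'side'] [ 0.5024 -0.1377] -2.01 0.098
R ['scene'] [ 0.5009 -0.1386] -1.96 0.051
R ['side'] [ 0.504  -0.1375] -2.85 0.04
side ((422.7254638671875, 15.435317993164062), (521.6390380859375, 20.3072452545166), 88.03861236572266)
scene ((426.8684387207031, 98.45608520507812), (352.85595703125, 20.579509735107422), 88.2904281616211)
jar [[0.497 0.004]] mug [[0.437 0.428]] spool [[ 0.619 -0.001]]
```

```bash
python3 - <<'E'
import cv2
a=cv2.imread("pics/scene0.png")[170:330,200:440];cv2.imwrite("pics/crop.png",cv2.resize(a,(780,520),interpolation=cv2.INTER_CUBIC))
E
```

```text
(no output)
```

View pics/crop.png

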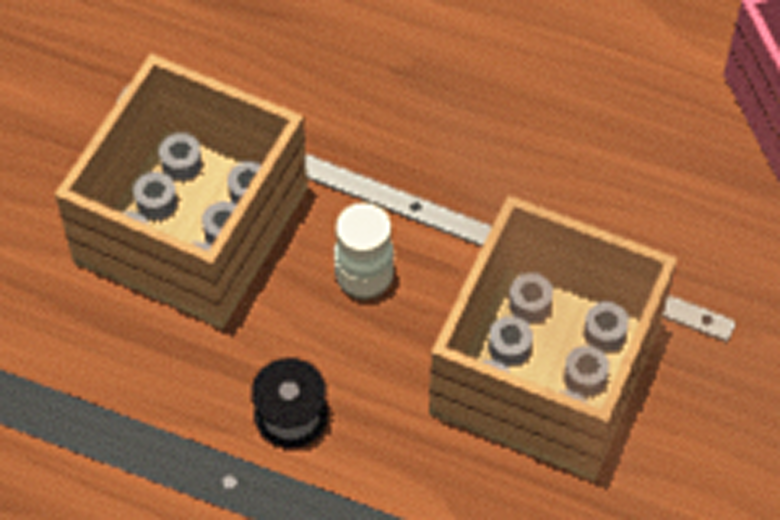

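The crop shows both bare-wood crates at their posts, at crop (185,190) for the right one and (550,340) for the left one. The orange and pink ones are look-alikes. I'm moving behind the left crate first.

Call:
{"method": "drive_tool", "body": {"targets": [[[-0.078,-0.05,0,0],[-0.078,-0.05,0,0],[-0.078,-0.05,0,0],[-0.078,-0.05,0,0],[-0.078,-0.05,0,0],[-0.078,-0.05,0,0],[-0.078,-0.05,0,0],[-0.078,-0.05,0,0],[-0.078,-0.05,0,0],[-0.078,-0.05,0,0],[-0.078,-0.05,0,0],[-0.078,-0.05,0,0],[-0.078,-0.05,0,0],[-0.078,-0.05,0,0],[-0.078,-0.05,0,0]]], "hand": 1}}

```text
time: 2.4
tcp_pos: [0.6392, 0.1569, 0.2228]
ee_rot: [0.361, 3.12, 0.001]
contact_force: [0.9, 1.1, 0.3]
opening: 0.0869
grasp_force: 0.0
```

Call:
{"method": "drive_tool", "body": {"targets": [[[0,0,0,0.047],[0,0,0,0.047],[0,0,0,0.047],[0,0,0,0.047],[0,0,0,0.047],[0,0,0,0.047],[0,0,0,0.047],[0,0,0,0.047],[0,0,0,0.047],[0,0,0,0.047],[0,0,0,0.047],[0,0,0,0.047],[0,0,0,0.047],[0,0,0,0.047],[0,0,0,0.047],[0,0,0,0.047],[0,0,0,0.047],[0,0,0,0.047],[0,0,0,0.047],[0,0,0,0.047]]]}}

```text
time: 4.4
tcp_pos: [0.638, 0.1586, 0.2226]
ee_rot: [-3.14, 0.075, 0.0]
contact_force: [0.4, -0.2, -0.9]
opening: 0.087
grasp_force: 0.0
```

```bash
cat > st.py <<'E'
from cell import robot
import numpy as np
from scipy.spatial.transform import Rotation as Ro
s=robot.observe();M=Ro.from_rotvec(s["ee_rot"]).as_matrix()
print(round(float(s["time"]),2),np.round(s["tcp_pos"],4),"xdir deg",np.degrees(np.arctan2(M[1,0],M[0,0])).round(2),"z",M[:,2].round(3),"F",np.round(s["contact_force"],1),"j",np.round(s["joint_positions"],2))
E
python3 st.py
```

```text
4.4 [0.638  0.1586 0.2226] xdir deg -2.74 z [-0.  0. -1.] F [ 0.4 -0.2 -0.9] j [-0.89  0.56  0.88  1.62 -0.46  1.18 -1.53]
```

Call:
{"method": "drive_tool", "body": {"targets": [[[0,0,0.061,-0.004],[0,0,0.061,0],[0,0,0.061,0],[0,0,0.061,0],[0,0,0.061,0],[-0.038,0,0,0],[-0.038,0,0,0],[-0.009,0,0,0],[-0.009,0,0,0],[-0.008,0,0,0]]]}}

```text
time: 5.4
tcp_pos: [0.5885, 0.16, 0.0707]
ee_rot: [-3.141, 0.046, -0.005]
contact_force: [1.2, 0.2, -1.9]
opening: 0.0871
grasp_force: 0.9
```

Call:
{"method": "drive_tool", "body": {"targets": [[[-0.007,0,-0.0116,0],[-0.007,0,-0.0116,0],[-0.007,0,-0.0116,0],[-0.007,0,-0.0116,0],[-0.009,0,-0.0102,0],[-0.009,0,-0.0102,0],[-0.009,0,-0.0102,0],[-0.009,0,-0.0102,0],[-0.0107,0,-0.0085,0],[-0.0107,0,-0.0085,0],[-0.0107,0,-0.0085,0],[-0.0107,0,-0.0085,0]]]}}

```text
time: 6.6
tcp_pos: [0.5344, 0.1614, 0.1318]
ee_rot: [-3.141, 0.047, -0.003]
contact_force: [5.1, -0.2, 3.4]
opening: 0.0869
grasp_force: 3.0
```

```bash
python3 st.py; python3 - <<'E'
from cell import robot
import cv2
cv2.imwrite("pics/a1.png",robot.read_camera("side")[120:360,180:500,::-1].repeat(2,0).repeat(2,1))
E
```

```text
6.6 [0.5344 0.1614 0.1318] xdir deg -1.7 z [ 0.002  0.001 -1.   ] F [ 5.1 -0.2  3.4] j [-1.02  0.5   0.87  1.95 -0.48  0.92 -1.5 ]
```

View pics/a1.png

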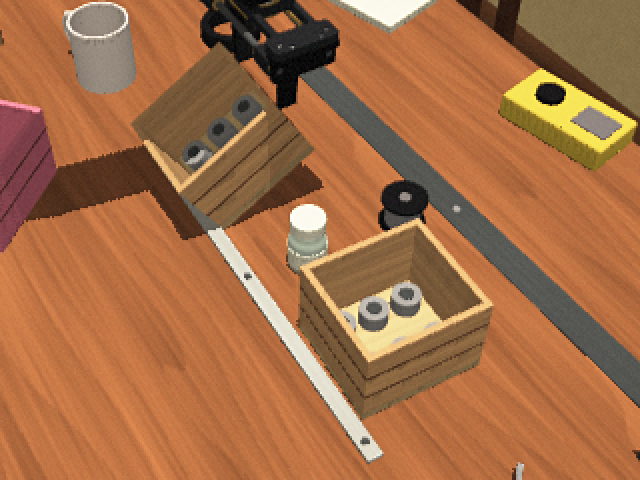

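The left crate (pic at (225,140)) has tipped about 30° on its heel at the strip, with the fingers on its far face. I'll carry on to about 57°.

Call:
{"method": "drive_tool", "body": {"targets": [[[-0.012,0,-0.0065,0],[-0.012,0,-0.0065,0],[-0.012,0,-0.0065,0],[-0.012,0,-0.0065,0],[-0.0129,0,-0.0043,0],[-0.0129,0,-0.0043,0],[-0.0129,0,-0.0043,0],[-0.0129,0,-0.0043,0],[-0.0126,0,-0.0022,0],[-0.0126,0,-0.0022,0],[-0.0126,0,-0.0022,0],[0,0,0,0],[0,0,0,0],[0,0,0,0]]]}}

```text
time: 8.05
tcp_pos: [0.4661, 0.1637, 0.1573]
ee_rot: [-3.139, 0.046, -0.003]
contact_force: [2.3, 0.0, 14.8]
opening: 0.087
grasp_force: 6.7
```

```bash
cat > tilt.py <<'E'
import sys
from h import *
# usage: tilt.py name y_center x_pivot yawdeg : fit (pivot x, y, theta) on side+scene silhouettes
tag,y0,x0=sys.argv[1],float(sys.argv[2]),float(sys.argv[3])
yaw=np.radians(-1.9);f=np.array([np.cos(yaw),np.sin(yaw),0]);l=np.array([-f[1],f[0],0]);k=np.array([0,0,1.])
def hull(n,p,shape=(480,640)):
    X=[];c,s=np.cos(p[2]),np.sin(p[2])
    for a in(0,.14):
        for b in(-.065,.065):
            for h in(0,.1): X.append(np.array([p[0],p[1],0])+l*b+f*(a*c-h*s)+k*(a*s+h*c))
    m=np.zeros(shape,np.uint8);cv2.fillConvexPoly(m,cv2.convexHull(np.round(proj(n,X)*16).astype(np.int32)),1,cv2.LINE_8,4);return m>0
for n in("side","scene"):
    im=robot.read_camera(n)
    cv2.imwrite(f"pics/{tag}_{n}.png",im[:,:,::-1])
    cand=[d for q in("crate_plain","crate_marked") for d in look(n,q)]
    u=proj(n,[[x0+.02,y0,.1]])[0]
    cand=[d for d in cand if np.linalg.norm(np.array(d["uv"])-u)<45]
    print(n,[(np.round(d["uv"]).tolist(),round(d["conf"],2)) for d in cand])
    if not cand: continue
    m=cand[0]["pixels"]
    def cost(p): return (hull(n,p)^m).sum()/m.sum()
    best=min((minimize(cost,[x0,y0,np.radians(t)],method="Nelder-Mead",options=dict(initial_simplex=np.array([x0,y0,np.radians(t)])+np.vstack([np.zeros(3),np.diag([.006,.006,.06])]))) for t in(45,55,62)),key=lambda r:r.fun)
    print(" pivot",best.x[:2].round(4),"tilt",np.degrees(best.x[2]).round(1),round(best.fun,3))
E
python3 st.py; python3 tilt.py L1 .161 .4375
```

```text
8.05 [0.4661 0.1637 0.1573] xdir deg -1.67 z [ 0.002  0.002 -1.   ] F [ 2.3  0.  14.8] j [-1.19  0.35  0.96  2.07 -0.37  0.9  -1.62]
side [([275.0, 193.0], 0.96)]
 pivot [0.4448 0.1627] tilt 58.7 0.078
scene [([382.0, 245.0], 0.81)]
 pivot [0.4429 0.1614] tilt 58.5 0.435
```

The crate holds at about 58.6°, its heel crept about 7 mm. The underside can't be seen from above in this pose. I'll slide the fingers down the far face until their sides hold the far bottom edge. That lowers the wrist camera far enough to look under it.

Call:
{"method": "drive_tool", "body": {"targets": [[[0.0153,0,0.0092,0],[0.0153,0,0.0092,0],[0.0153,0,0.0092,0],[0.0153,0,0.0092,0],[0.0153,0,0.0092,0],[0.0153,0,0.0092,0],[0.0153,0,0.0092,0],[0.0153,0,0.0092,0],[0,0,0.018,0],[0,0,0.018,0]]]}}

```text
time: 9.35
tcp_pos: [0.5535, 0.1611, 0.1142]
ee_rot: [-3.135, 0.05, -0.093]
contact_force: [38.8, -2.8, 40.3]
opening: 0.0873
grasp_force: 25.4
```

```bash
python3 st.py; python3 tilt.py L2 .163 .444
```

```text
9.35 [0.5535 0.1611 0.1142] xdir deg -1.84 z [ 0.06   0.004 -0.998] F [38.8 -2.8 40.3] j [-0.99  0.52  0.85  1.96 -0.52  0.83 -1.47]
side [([295.0, 191.0], 0.88)]
 pivot [0.4396 0.1616] tilt 20.8 0.03
scene [([370.0, 279.0], 0.86)]
 pivot [0.5362 0.1563] tilt 60.8 0.942
```

The crate was dragged down and the fingers are pressing on it, so I'll back off outward and let it down flat.

Call:
{"method": "drive_tool", "body": {"targets": [[[0.04,0,-0.02,0],[0.04,0,0,0],[0.05,0,0,0],[0.05,0,-0.01,0],[0.04,0,0,0],[0,0,0,0],[0,0,0,0]]]}}

```text
time: 10.35
tcp_pos: [0.6336, 0.1584, 0.1144]
ee_rot: [3.141, -0.047, -0.009]
contact_force: [-0.9, -0.5, 0.1]
opening: 0.087
grasp_force: 0.0
```

```bash
python3 st.py; python3 - <<'E'
from h import *
M={}
for n in("side","scene"):
    im=robot.read_camera(n);cv2.imwrite(f"pics/b_{n}.png",im[:,:,::-1])
    for q in("crate_plain","crate_marked"):
        for d in look(n,q):
            if np.linalg.norm(np.array(d["uv"])-proj(n,[[.5135,.159,.05]])[0])<40: M.setdefault(n,d["pixels"]);print(n,q,d["uv"],d["conf"])
p,f=fit(M,[.51,.16,-.03]);print(p,np.degrees(p[2]),f)
p,f=fit({"side":M["side"]},[.51,.16,-.03]);print(p,np.degrees(p[2]),f)
a=np.hstack([cv2.imread("pics/b_side.png")[120:340,200:440],cv2.imread("pics/b_scene.png")[180:400,260:500]])
cv2.imwrite("pics/b.png",cv2.resize(a,None,fx=1.6,fy=1.6))
E
```

```text
10.35 [0.6336 0.1584 0.1144] xdir deg -1.7 z [-0.006 -0.    -1.   ] F [-0.9 -0.5  0.1] j [-0.84  0.66  0.8   1.72 -0.55  1.   -1.44]
side crate_marked [305.6, 190.3] 0.62
scene crate_marked [393.5, 262.2] 0.55
[0.50930662 0.16196178 0.04298207] 2.462691009352423 3.8705565578928387
[ 0.50997193  0.16083566 -0.03840362] -2.2003651321772058 0.018586557164469417
```

View pics/b.png

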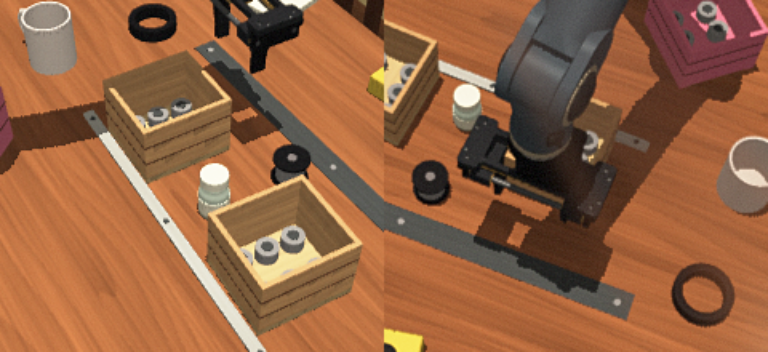

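The left crate is back down flat at about (0.510, 0.161), after showing 58.6° for about 0.6 s, and nothing else moved. Now the right crate.

Call:
{"method": "drive_tool", "body": {"targets": [[[0,0,-0.086,0],[0,0,-0.086,0],[0,0.085,0,0],[0,0.085,0,0],[0,0.085,0,0],[0,0.085,0,0],[0,0.085,0,0],[0,0.085,0,0],[0,0.085,0,0],[0,0,0,0],[0,0,0.065,0],[0,0,0.065,0],[0,0,0.065,0],[0,0,0.065,0],[0,0,0,0]]]}}

```text
time: 12.15
tcp_pos: [0.624, -0.1368, 0.0675]
ee_rot: [-3.139, 0.046, 0.014]
contact_force: [-0.3, 0.4, -0.1]
opening: 0.0869
grasp_force: 0.0
```

Call:
{"method": "drive_tool", "body": {"targets": [[[-0.034,0,-0.005,0],[-0.034,0,0,0],[-0.009,0,0,0],[-0.009,0,0,0],[-0.008,0,0,0],[-0.007,0,-0.0116,0],[-0.007,0,-0.0116,0],[-0.007,0,-0.0116,0],[-0.007,0,-0.0116,0],[-0.009,0,-0.0102,0],[-0.009,0,-0.0102,0],[-0.009,0,-0.0102,0],[-0.009,0,-0.0102,0],[-0.0107,0,-0.0085,0],[-0.0107,0,-0.0085,0],[-0.0107,0,-0.0085,0],[-0.0107,0,-0.0085,0]]]}}

```text
time: 13.85
tcp_pos: [0.5272, -0.1362, 0.1356]
ee_rot: [3.141, -0.046, 0.002]
contact_force: [4.2, -0.3, 3.3]
opening: 0.087
grasp_force: 2.8
```

```bash
python3 st.py; python3 tilt.py R1 -.138 .43
```

```text
13.85 [ 0.5272 -0.1362  0.1356] xdir deg -1.69 z [ 0.001 -0.    -1.   ] F [ 4.2 -0.3  3.3] j [-0.49  0.47  0.88  1.97 -0.46  0.91 -0.97]
side [([360.0, 277.0], 0.8)]
 pivot [ 0.4331 -0.1366] tilt 28.4 0.024
scene [([262.0, 225.0], 0.85)]
 pivot [ 0.4429 -0.1344] tilt 33.9 0.866
```

Call:
{"method": "drive_tool", "body": {"targets": [[[-0.012,0,-0.0065,0],[-0.012,0,-0.0065,0],[-0.012,0,-0.0065,0],[-0.012,0,-0.0065,0],[-0.0129,0,-0.0043,0],[-0.0129,0,-0.0043,0],[-0.0129,0,-0.0043,0],[-0.0129,0,-0.0043,0],[-0.012,0,-0.0022,0],[-0.012,0,-0.0022,0],[0,0,0,0],[0,0,0,0],[0,0,0,0],[0,0,0,0],[0,0,0,0]]]}}

```text
time: 15.65
tcp_pos: [0.4665, -0.1346, 0.1598]
ee_rot: [-3.141, 0.046, -0.003]
contact_force: [3.3, 0.9, 13.4]
opening: 0.0868
grasp_force: 6.2
```

```bash
python3 st.py; python3 tilt.py R2 -.136 .433
```

```text
15.65 [ 0.4665 -0.1346  0.1598] xdir deg -1.69 z [ 0.002 -0.    -1.   ] F [ 3.3  0.9 13.4] j [-0.59  0.33  0.97  2.08 -0.35  0.9  -1.02]
side [([347.0, 284.0], 0.96)]
 pivot [ 0.4303 -0.1373] tilt 48.9 0.09
scene [([267.0, 203.0], 0.94)]
 pivot [ 0.4455 -0.1385] tilt 57.3 0.256
```

Call:
{"method": "drive_tool", "body": {"targets": [[[-0.009,0,-0.002,0],[-0.009,0,-0.001,0],[0,0,0,0],[0,0,0,0],[0,0,0,0],[0,0,0,0],[0,0,0,0]]]}}

```text
time: 16.65
tcp_pos: [0.4567, -0.1342, 0.1608]
ee_rot: [-3.141, 0.046, -0.0]
contact_force: [3.4, 0.8, 12.5]
opening: 0.0867
grasp_force: 5.6
```

```bash
python3 st.py; python3 tilt.py R3 -.137 .433; python3 - <<'E'
from h import *
im=robot.read_camera("wrist")[:,:,::-1]
a=cv2.imread("pics/R3_side.png")[150:390,220:540]
cv2.imwrite("pics/R3.png",np.hstack([cv2.resize(a,(400,300)),cv2.resize(im,(400,300))]))
for q in("crate_marked","crate_plain"): print(q,[(d["uv"],d["conf"]) for d in robot.boxes_of("wrist",q)])
E
```

```text
16.65 [ 0.4567 -0.1342  0.1608] xdir deg -1.68 z [ 0.  0. -1.] F [ 3.4  0.8 12.5] j [-0.6   0.31  0.98  2.1  -0.34  0.89 -1.03]
side [([342.0, 283.0], 0.9)]
 pivot [ 0.435  -0.1366] tilt 55.5 0.108
scene [([270.0, 204.0], 0.95)]
 pivot [ 0.4374 -0.1381] tilt 57.3 0.287
crate_marked [([31.3, 185.4], 0.58), ([625.8, 4.0], 0.56)]
crate_plain [([319.1, 245.1], 0.68)]
```

View pics/R3.png

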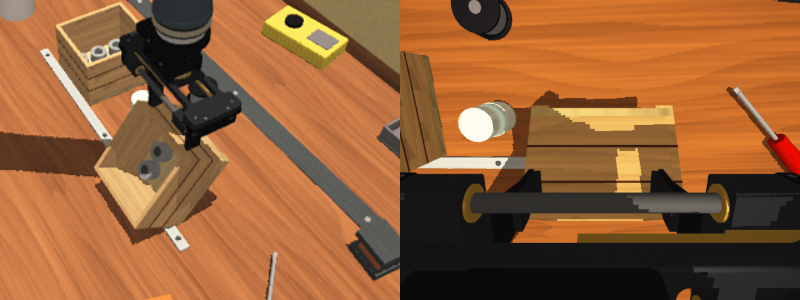

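The side view shows the right crate held at about 56° (pic (160,165)). In the wrist view its far face is visible, but not the underside. Next I let it down gently along the same arc.

Call:
{"method": "drive_tool", "body": {"targets": [[[0.012,0,0,0],[0.009,0,0.0015,0],[0.012,0,0.002,0],[0.012,0,0.002,0],[0.013,0,0.004,0],[0.013,0,0.004,0],[0.013,0,0.004,0],[0.013,0,0.004,0],[0.012,0,0.0065,0],[0.012,0,0.0065,0],[0.012,0,0.0065,0],[0.012,0,0.0065,0],[0.0107,0,0.0085,0],[0.0107,0,0.0085,0],[0.0107,0,0.0085,0],[0.0107,0,0.0085,0],[0.009,0,0.01,0],[0.009,0,0.01,0],[0.009,0,0.01,0],[0.009,0,0.01,0]]]}}

```text
time: 19.1
tcp_pos: [0.5676, -0.1371, 0.0984]
ee_rot: [-3.141, 0.047, 0.003]
contact_force: [1.6, 0.3, -1.7]
opening: 0.0873
grasp_force: 0.9
```

Call:
{"method": "drive_tool", "body": {"targets": [[[0.008,0,0.0116,0],[0.008,0,0.0116,0],[0.008,0,0.0116,0],[0.008,0,0.01,0],[0.03,0,0,0],[0.05,0,-0.02,0],[0.04,0,-0.08,0],[0,0,-0.08,0],[0,0,-0.08,0]]]}}

```text
time: 20.0
tcp_pos: [0.6437, -0.1397, 0.2077]
ee_rot: [3.141, -0.047, -0.004]
contact_force: [1.0, -0.5, -0.4]
opening: 0.0871
grasp_force: 0.0
```

```bash
python3 st.py; cat > pose.py <<'E'
from h import *
im=robot.read_camera("side");cv2.imwrite("pics/last_side.png",im[:,:,::-1])
ds=[(q,d) for q in("crate_plain","crate_marked") for d in look("side",q)]
for nm,x in(("L",[.51,.16,.05]),("R",[.505,-.137,.05]),("Lfar",[.61,.158,.05])):
    c=[(q,d) for q,d in ds if np.linalg.norm(np.array(d["uv"])-proj("side",[x])[0])<25]
    for q,d in c[:2]:
        p,f=fit({"side":d["pixels"]},[x[0],x[1],-.035]);print(nm,q,round(d["conf"],2),p.round(4),"deg",np.degrees(p[2]).round(2),round(f,3))
E
python3 pose.py
```

```text
20.0 [ 0.6437 -0.1397  0.2077] xdir deg -1.71 z [-0.002 -0.    -1.   ] F [ 1.  -0.5 -0.4] j [-0.42  0.58  0.87  1.63 -0.47  1.16 -1.04]
L crate_plain 0.62 [ 0.5106  0.1605 -0.0371] deg -2.12 0.035
L crate_marked 0.92 [ 0.5114  0.1607 -0.0702] deg -4.02 0.039
R crate_plain 0.83 [ 0.5    -0.1388 -0.0205] deg -1.18 0.022
```

```bash
python3 - <<'E'
from h import *
for n in("scene","side","scene","side","scene","side"):
    robot.read_camera(n)
    o={}
    for q in("crate_marked","crate_plain"):
        for d in robot.boxes_of(n,q):
            for k,x in(("L",[.511,.16,.05]),("R",[.5,-.138,.05])):
                if np.linalg.norm(np.array(d["uv"])-proj(n,[x])[0])<35:o[k+"_"+q]=round(d["conf"],2)
    print(n,o)
print(robot.observe()["time"])
E
```

```text
scene {'L_crate_marked': 0.7, 'R_crate_plain': 0.91}
side {'L_crate_marked': 0.6, 'R_crate_marked': 0.59, 'R_crate_plain': 0.82}
scene {'L_crate_marked': 0.91, 'R_crate_plain': 0.66}
side {'L_crate_marked': 0.81, 'R_crate_plain': 0.86}
scene {}
side {'L_crate_marked': 0.73, 'R_crate_plain': 0.71}
21.05
```

Repeated pictures agree that the left crate is the marked one and the right is plain. I'm going to its near side.

Call:
{"method": "drive_tool", "body": {"targets": [[[-0.0595,-0.075,0,0],[-0.0595,-0.075,0,0],[-0.0595,-0.075,0,0],[-0.0595,-0.075,0,0],[-0.0595,-0.075,0,0],[-0.0595,-0.075,0,0],[-0.0595,-0.075,0,0],[-0.0595,-0.075,0,0],[0,0,0,0],[0,0,0,0]]]}}

```text
time: 22.05
tcp_pos: [0.4146, 0.1686, 0.2072]
ee_rot: [-3.14, 0.041, -0.0]
contact_force: [0.3, -1.2, -0.5]
opening: 0.0868
grasp_force: 0.0
```

```bash
python3 st.py
```

```text
22.05 [0.4146 0.1686 0.2072] xdir deg -1.49 z [ 0.     0.001 -1.   ] F [ 0.3 -1.2 -0.5] j [-1.38  0.15  1.01  2.1  -0.15  0.96 -1.88]
```

Call:
{"method": "drive_tool", "body": {"targets": [[[0,0.013,0.061,0.003],[0,0,0.061,0],[0,0,0.061,0],[0,0,0.061,0],[0,0,0.061,0],[0.02,0,0,0],[0.015,0,0,0],[0.015,0,0,0],[0.015,0,0,0],[0.015,0,0,0],[0.015,0,0,0],[0.015,0,0,0],[0.015,0,0,0],[0.015,0,0,0],[0.015,0,0,0],[0.015,0,0,0],[0.015,0,0,0],[0,0,0,0]]]}}

```text
time: 23.85
tcp_pos: [0.5095, 0.1571, 0.0547]
ee_rot: [3.141, -0.062, 0.006]
contact_force: [0.5, 0.1, 0.4]
opening: 0.087
grasp_force: 0.0
```

```bash
python3 st.py; sed -i 's/\[.61,.158,.05\]/[.59,.158,.05]/;s/<25\]/<40]/' pose.py; python3 pose.py
```

```text
23.85 [0.5095 0.1571 0.0547] xdir deg -2.27 z [ 0.004 -0.001 -1.   ] F [0.5 0.1 0.4] j [-0.94  0.56  0.75  2.05 -0.56  0.74 -1.45]
R crate_plain 0.72 [ 0.4998 -0.1385 -0.0369] deg -2.11 0.023
Lfar crate_marked 0.93 [ 0.594   0.159  -0.0602] deg -3.45 0.5
```

View pics/last_side.png

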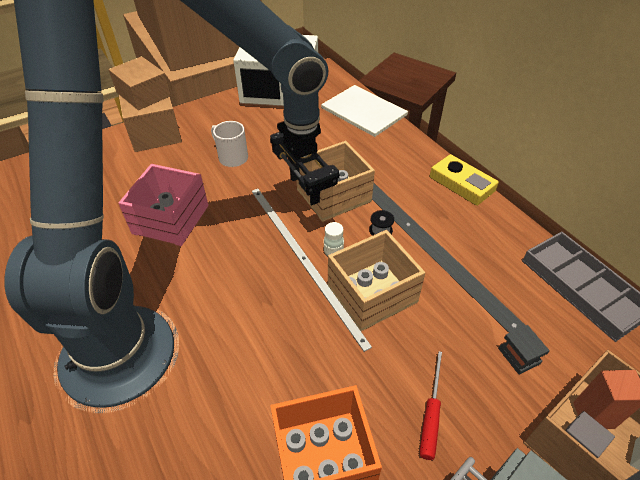

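The left crate is sliding squarely away (pic (340,180)) and the others stand still. I'll push on most of the rest, back off, and measure.

Call:
{"method": "drive_tool", "body": {"targets": [[[0.01,0,0,0],[0.01,0,0,0],[0.01,0,0,0],[0.008,0,0,0],[0,0,0,0],[-0.08,0,0,0],[-0.08,0,-0.06,0],[0,0,-0.09,0],[0,0,-0.09,0]]]}}

```text
time: 24.9
tcp_pos: [0.4456, 0.1593, 0.1754]
ee_rot: [3.14, -0.062, -0.0]
contact_force: [0.7, 2.0, 0.9]
opening: 0.0873
grasp_force: 0.0
```

```bash
python3 st.py; cat > fin.py <<'E'
from h import *
for n in("side","scene"):
    im=robot.read_camera(n);cv2.imwrite(f"pics/f_{n}.png",im[:,:,::-1])
    for d in look(n,"crate_marked")+look(n,"crate_plain"):
        if np.linalg.norm(np.array(d["uv"])-proj(n,[[.605,.157,.05]])[0])<40:
            p,f=fit({n:d["pixels"]},[.605,.157,-.035]);c,s=np.cos(p[2]),np.sin(p[2])
            e=[p[:2]+np.array([c*.07-s*b,s*.07+c*b]) for b in(.065,-.065)]
            print(n,round(d["conf"],2),p.round(4),round(f,3),"ends",np.round(e,4).tolist(),"off line",[round(float(q[0]-(.687-(q[1]+.017)*.020)),4) for q in e]);break
a=np.hstack([cv2.resize(cv2.imread("pics/f_side.png")[110:310,230:490],(390,300)),cv2.resize(cv2.imread("pics/f_scene.png")[240:400,290:498],(390,300))])
cv2.imwrite("pics/fin.png",a)
E
python3 fin.py
```

```text
24.9 [0.4456 0.1593 0.1754] xdir deg -2.26 z [-0.    -0.001 -1.   ] F [0.7 2.  0.9] j [-1.25  0.28  0.98  2.09 -0.29  0.92 -1.71]
side 0.75 [ 0.6102  0.1581 -0.0582] 0.022 ends [[0.6839, 0.2189], [0.6763, 0.0891]] off line [0.0016, -0.0085]
scene 0.74 [ 0.6076  0.1566 -0.0359] 0.026 ends [[0.6799, 0.219], [0.6752, 0.0891]] off line [-0.0024, -0.0097]
```

View pics/fin.png

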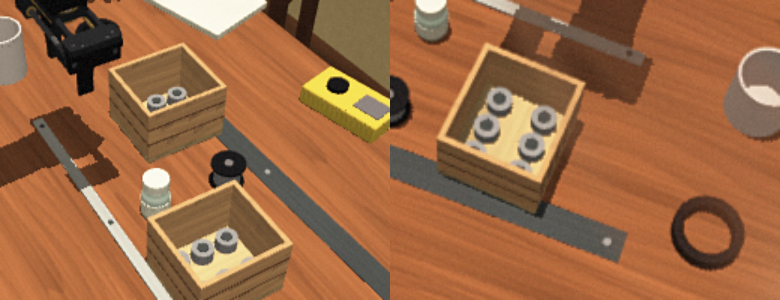

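The far bottom edge lies on the line (scene half, about (490,190)); the end offsets are −10 to +2 mm within a ±20 mm band. The tool is clear of everything, so I'm handing in.

```bash
python3 -c "
from cell import robot
print(robot.hand_in())"
```

```text
the job is handed in; nothing more can be done
None
```

I tipped both crates (left about 58°, right about 56°) and let them down flat, then pushed the left crate onto the dispatch line and handed in at about 25 s. I never saw the stamp itself: no camera could view the undersides, so I took the left crate as stamped from the networks' mostly consistent labels. The left crate's descent was rough, because my attempt to look underneath dragged it down and the fingers pressed on it with about 56 N before I backed off.

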